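# Present the bearing ball over the up-looking inspection camera

## Robot

A 6-joint arm with a two-finger parallel gripper is mounted at the origin on a cart in front of the work surface, level with it; the furniture and walls round the work are solid. World frame = base frame: x ahead of the robot, y to its left, z up, the work surface at z = 0. Lengths are in m, angles in degrees, forces in N, time in s.
With the tool pointing down it reaches from about 0.275 to 0.875 m from the base axis. Payload 12.5 kg.
Tool frame: the origin (TCP) lies at the very end of the fingers, on their centre line; the grasp point (between the pads) lies 19 mm behind it (manip.grip_depth is the distance from the TCP to the grasp point, in m); z points along the fingers, y is the line along which they close (so a half turn about z gives the same grasp; the last joint's range is limited). The gripper opens to 85 mm and grips with 20 to 120 N. Pads are 22 mm wide; open, the fingers measure 114 mm over their backs; the gripper's body (76 mm by 85 mm) begins 54 mm behind the grasp point. The pads swing forward as they close: fully open they stand 13 mm farther back than shut.
Start: joints at [-73.946, 20.094, 94.641, -0, 65.266, -4.847], TCP at [0.196, -0.514, 0.231] pointing down, gripper open.
Joint ranges: [-157.81, 157.81], [-45, 120.19], [0.68, 151.7], [-89.99, 269.99], [4.06, 180], [-164.3, 164.3]. Speed limits (degrees/s): [127.2, 127.2, 159.86, 180, 180, 180].

## Interface

Orientations are given as [roll, pitch, yaw] about the fixed x, y, z axes, in that order (R = Rz(yaw) Ry(pitch) Rx(roll)).
In Python, from bench import manip gives the robot as it stands. The module is installed in compiled form; this text tells all that it offers.
- The arm moves only by the shell command python3 -m creep 'ROWS' [FORCE]. ROWS is text: rows parted by semicolons, each of 5 numbers parted by spaces: the opening, from 0 (shut) to 1 (fully open), then the shift along the tool's x, y, z each as a share of 200 mm, from -1 to 1, then the turn about the tool's z as a share of 60 degrees, from -1 to 1. In form: grip dx dy dz yaw; .... A call has 1 to 20 rows; each row is the pose to reach, as a shift and turn from the pose commanded when the call began, along the tool's axes at that moment; what a row does not reach only later rows make up. A row lasts 1/12 s, in which the tool goes at most 41.7 mm and 7.16 degrees, less where a joint would pass 70% of its speed; a pose out of reach is approached as far as the arm can. A call with a number of a shift or a turn outside -1 to 1 is refused whole. A call with a gripper value outside its range is refused whole. The fingers move at their own pace and stop on an object; FORCE is the grip in N (left out, the last holds). Time passes only in rows, so rows that repeat a pose let the fingers close. It gives the time, the measured TCP pose, the force, the opening and the grip force at its end, in the units of the state.
- manip.sense(): the state, without advancing time (a new reading comes with each control period).
- manip.read_camera(name): name is "side" or "top" or "wrist"; returns a dict with "image" (480x640x3 uint8, red, green, blue), "camera_matrix" (3x3 intrinsics, pixels), "R" (3x3) and "t" (3): a world point X has camera coordinates R X + t. Camera axes: x right, y down, z forward; pixel columns grow to the right and rows downward; lengths in m; the calibration is good to about 2 mm. A picture is of the moment at which its call begins. There is no depth.
- manip.finish_job(): hands the job in; it is judged then, once.
Trained networks look in a picture, given as the dict that the camera call returned (one of the last four; its "shot" number tells which), for a name from the list of things; names that differ only in an ending like _2 or _b are one class to them, and where a whole thing is asked for, a point or a joint stands for the part that bears it (a point fixed in the world has none). Each returns a list of dicts, best first, with "conf" (0 to 1); they miss things now and then, are a little off and sometimes report something else, mostly with a low value. They report only what shows in the picture. A call takes as long as a camera call. They do not tell look-alikes from the thing itself.
- manip.search_frame(query, picture): "rect" ([left, top, right, bottom] in pixels, round what is visible of it).
- manip.mark_of(query, picture): "centre" ([column, row] in pixels: a listed point, or the origin of a listed thing).
The state is a dict: "time_s": time; "joints": joint angles; "joint_velocities": joint speeds; "joint_torque": joint torques, N m; "tool_pos": TCP position; "orientation": TCP orientation; "ft_force": force on the tool from outside, world axes, zero at the start; "wrist_torque": the same for the moment, N m; "finger_gap": opening from 0.0 (shut) to 1.0 (fully open); "grasp_force": force on a finger pad.
Only numpy, scipy, OpenCV 4.12 (cv2) and the standard library are available. Lean on these libraries where they do the work, as an engineer would, in place of code of your own. Each camera call takes 0.05 s, during which the arm holds its last target. There are 200 camera calls.

## Task

Set the inspection camera's focus ring so that its white line meets the red index line, and let go of it. Then take the tray that holds the steel ball by its upright grip, lift it out of its nest, keep it level all the way so that the ball never leaves its seat, and hold it over the lens, the ball centred above the glass and the tray's underside 50 mm above the lens front (a centimetre either way will do), never knocking it against the camera. Finish like this, still holding the tray steady in the gripper; leave the empty spare tray, the dropper bottle and the loupe alone.

Things in the scene. Friction and masses are not known exactly. Their poses are not given: they have to be found in the camera images.
- camera: fixed up-looking camera: black foot 130 x 112 x 8 mm, on it a light grey housing 96 x 96 mm (104 over its fins, in y), its flat top 51 mm above the bench. Origin on the bench under the lens axis, z up. A red radial index line, 5 mm wide, lies on the top on the -x side, 30 to 47 mm off the axis; black scale ticks every 15 degrees beside it
- focus_ring (a joint): angle (rad) from the red index line to the ring's white line, counter-clockwise seen from above; 0 = the lines meet. Starts at 0.6 to 1.35, stops at -0.5 and 1.75. Turns stiffly (0.08 N m) and stays where it is left. The lens cell rises 2.4 mm per rad of it
- ring_grip (a point): point on the ring's vertical axis 74 mm above the bench: the height to grip the ring across its diameter from above. The ring is a knurled black cylinder 56 mm in diameter, 53 to 81 mm above the bench (2 mm above the housing's top), with a white line 5 mm wide on its top face and flank. Turns with the ring: its -x axis points to the white line
- lens_front (a point): centre of the lens front: the rim of the round aluminium lens cell, 39 mm in diameter, that stands out of the ring; the green glass bulges 2 mm above it. 93 mm above the bench when the ring is at its index; z up
- ball_tray: loose tray, about 0.16 kg, with the ball: black plate 104 x 60 x 12 mm (x, y, z), origin at the centre of its underside. Pocket 36 mm wide, 8 mm deep at x = +24 mm; the ball sits on a 10 mm through hole in its floor and leaves it if tipped beyond about 30 degrees. Upright aluminium grip at x = -30 mm: 30 (x) x 14 (y) mm, top 62 mm above the underside, at its foot a flange 40 x 26 x 3 mm
- ball_tray_grip (a point): where to grip the ball tray: in the upright grip, 40 mm above the tray's underside, 30 mm behind the tray's middle (x = -30 mm); close the fingers along the tray's y axis
- ball_seat (a point): point of the ball tray at which the ball's centre lies when it sits in its seat: x = +24 mm, 12.7 mm above the tray's underside
- ball_center (a point): centre of the loose polished steel ball, 20 mm in diameter, 33 g
- nest_a: fixed blue parking nest of the ball tray, 124 x 80 mm, floor 6 mm above the bench; four corner lugs reach 13.5 mm above the bench and stand 2 mm clear of the tray, so it lifts straight up. Origin on the bench at its centre
- nest_b: the same nest, of the spare tray
- spare_tray: the empty spare tray, like the ball tray but with no ball; loose in its own nest; to be left alone
- dropper_bottle: loose brown glass dropper bottle with a black rubber bulb, 33 mm wide, 102 mm high, standing; origin at its foot; to be left alone
- loupe: loose black loupe, 39 mm wide, 34 mm high, standing; origin at its foot; to be left alone
There are look-alikes about, which are no part of the job. Of the things that look like the camera, the larger one is meant.

How it is judged:
By the outcome, as a careful person would: the job done as asked, in the order asked, and still so for the second after the job is handed in, while the arm keeps its last pose, push and grip.
It also fails if it takes over 58 s, if anything falls off the work surface, if the arm or the gripper's body presses on something with over 40 N, if the wrist force passes 120 N, or if a joint passes its speed limit or range.

## Working session

There is one attempt and no reset: what is moved stays moved. The work goes in short steps, Python scripts to look and compute and a shell command to move; the robot and the scene stay as the last step left them, time stands still between calls to the robot, and variables do not carry over. Pictures are saved under pics/ and viewed, at most 12 in all, crops included, and the job is handed in when it is done.

```bash
mkdir -p pics
cat > h.py <<'E'
import numpy as np, cv2
from bench import manip
def save(p,name): cv2.imwrite('pics/'+name+'.png',cv2.cvtColor(p["image"],cv2.COLOR_RGB2BGR))
def ray(p,uv):
    K,R,t=map(np.array,(p["camera_matrix"],p["R"],p["t"]))
    d=R.T@np.linalg.solve(K,[uv[0],uv[1],1.]); c=-R.T@t
    return c,d/np.linalg.norm(d)
def atz(p,uv,z):
    c,d=ray(p,uv); return c+d*(z-c[2])/d[2]
def tri(obs):
    A=np.zeros((3,3));b=np.zeros(3)
    rs=[ray(p,uv) for p,uv in obs]
    for c,d in rs:
        M=np.eye(3)-np.outer(d,d);A+=M;b+=M@c
    X=np.linalg.solve(A,b)
    return X,[np.linalg.norm((np.eye(3)-np.outer(d,d))@(X-c))*1000 for c,d in rs]
def proj(p,X):
    K,R,t=map(np.array,(p["camera_matrix"],p["R"],p["t"]));x=K@(R@np.array(X)+t);return x[:2]/x[2]
E
python3 - <<'E'
from h import *
np.set_printoptions(precision=3,suppress=True)
P={n:manip.read_camera(n) for n in("top","side","wrist")}
for n,p in P.items():
    save(p,n+"0"); c,d=ray(p,(320,240)); print(n,c,d)
for q in("camera","ring_grip","lens_front","ball_tray","ball_tray_grip","ball_center","nest_a","spare_tray","dropper_bottle","loupe"):
    for n,p in P.items():
        print(q,n,[(np.round(m["centre"]).astype(int).tolist(),round(m["conf"],2)) for m in manip.mark_of(q,p)][:5])
print(manip.sense())
E
```

```text
top [0.477 0.057 1.425] [ 0.119 -0.043 -0.992]
side [0.639 0.893 0.836] [-0.028 -0.745 -0.667]
wrist [ 0.276 -0.482  0.374] [-0.296 -0.122 -0.947]
camera top [([157, 268], 0.66), ([227, 295], 0.61), ([327, 278], 0.58), ([220, 281], 0.55)]
camera side [([342, 409], 0.77), ([337, 247], 0.75)]
camera wrist []
ring_grip top [([153, 267], 0.73), ([327, 274], 0.57)]
ring_grip side [([339, 220], 0.79), ([345, 387], 0.73)]
ring_grip wrist []
lens_front top [([326, 273], 0.62), ([150, 268], 0.56)]
lens_front side [([342, 386], 0.69), ([338, 214], 0.58)]
lens_front wrist []
ball_tray top [([230, 290], 0.78), ([422, 280], 0.59)]
ball_tray side [([362, 330], 0.7), ([334, 247], 0.64)]
ball_tray wrist []
ball_tray_grip top [([230, 300], 0.78), ([423, 279], 0.54), ([291, 201], 0.26)]
ball_tray_grip side [([376, 308], 0.97)]
ball_tray_grip wrist []
ball_center top [([223, 285], 0.43)]
ball_center side [([352, 328], 0.57)]
ball_center wrist []
nest_a top [([423, 278], 0.84), ([229, 290], 0.77)]
nest_a side [([341, 181], 0.88), ([360, 330], 0.77)]
nest_a wrist []
spare_tray top [([421, 279], 0.76)]
spare_tray side [([337, 181], 0.72)]
spare_tray wrist []
dropper_bottle top [([290, 204], 0.77)]
dropper_bottle side [([255, 274], 0.69)]
dropper_bottle wrist []
loupe top [([368, 208], 0.74)]
loupe side [([261, 217], 0.8), ([377, 308], 0.29)]
loupe wrist []
{'time_s': 1.65, 'joints': array([-73.944,  20.093,  94.641,  -0.001,  65.266,  -4.847]), 'joint_velocities': array([-0.039, -0.016, -0.033,  0.014,  0.007, -0.016]), 'joint_torque': array([  0.   , -50.603, -29.164,  -0.   ,   0.001,  -0.   ]), 'tool_pos': array([ 0.196, -0.514,  0.231]), 'orientation': array([-179.999,    0.001,   20.903]), 'ft_force': array([-0.154, -0.367, -0.577]), 'wrist_torque': array([-0.01 ,  0.024,  0.016]), 'grasp_force': 0.0, 'finger_gap': 0.9992140054753}
```

View pics/top0.png

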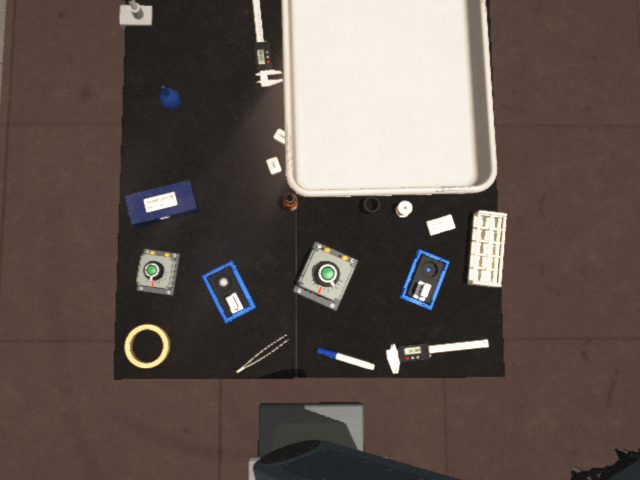

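View pics/side0.png

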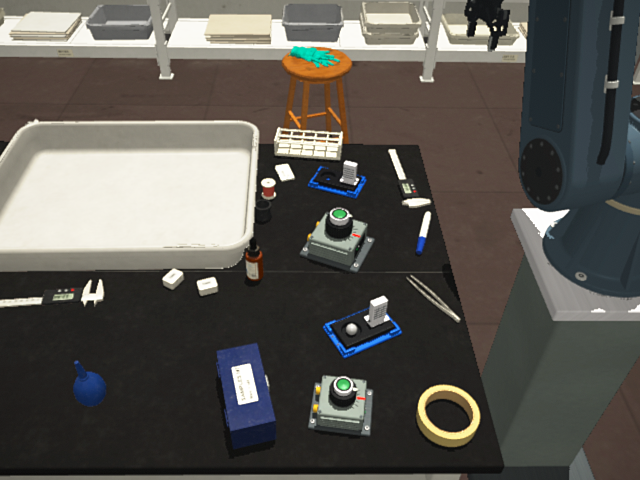

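Candidates. Camera: the larger one at top (326,276) / side (338,240), and a smaller look-alike at top (157,270) / side (342,400). Ball tray: top (229,291) / side (362,330), which shows a shiny ball. Spare tray: top (425,279) / side (338,181), which has no ball. I choose the larger camera at (326,276) and the tray with the ball at (229,291).

Run:
```python
from h import *
np.set_printoptions(precision=4,suppress=True)
p=manip.read_camera("top");s=manip.read_camera("side")
for n,a,b in(("ring",(327,274),(339,220)),("lens",(326,273),(340,214)),("smalllens",(151,268),(342,386)),("grip",(230,300),(376,308)),("ball",(223,284),(352,328)),("nest",(229,290),(360,330)),("bott",(290,204),(255,274))):
    print(n,*tri([(p,a),(s,b)]))
# joints->kinematics of wrist camera in tool frame
from scipy.spatial.transform import Rotation as Ro
w=manip.read_camera("wrist");S=manip.sense()
T=Ro.from_euler('xyz',S["orientation"],degrees=True).as_matrix()
c,d=ray(w,(320,240));print("cam in tool",T.T@(c-S["tool_pos"]),T.T@d, "tool axes",T)
im=p["image"][225:335,270:380];t=p["image"][250:335,190:275]
a=cv2.resize(im,(400,400),interpolation=2);b=cv2.resize(t,(400,400),interpolation=2)
cv2.imwrite("pics/crop0.png",np.hstack([a,b])[:,:,::-1])
```

```text
ring [ 0.5652 -0.0177  0.0757] [np.float64(2.3132761044040255), np.float64(2.3132761044040047)]
lens [ 0.5651 -0.0144  0.0945] [np.float64(1.2838859113511), np.float64(1.2838859113513423)]
smalllens [0.5781 0.3732 0.0666] [np.float64(0.40288550174490073), np.float64(0.4028855017447854)]
grip [0.5077 0.1989 0.0513] [np.float64(1.0005547946833429), np.float64(1.0005547946831097)]
ball [0.5476 0.2184 0.0183] [np.float64(3.5258918290118624), np.float64(3.5258918290115737)]
nest [ 0.5327  0.2068 -0.001 ] [np.float64(1.730043078499633), np.float64(1.7300430784996077)]
bott [0.7356 0.0649 0.0011] [np.float64(1.8172507210626527), np.float64(1.8172507210627595)]
cam in tool [ 0.0852 -0.0009 -0.1436] [-0.3206  0.0094  0.9472] tool axes [[ 0.9342  0.3568  0.    ]
 [ 0.3568 -0.9342 -0.    ]
 [ 0.      0.0001 -1.    ]]
```

View pics/crop0.png

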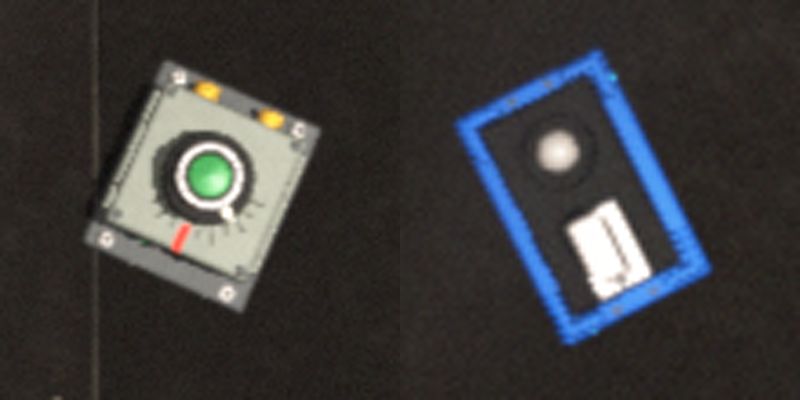

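The crop shows the large camera with its red line at the lower left of the ring (180,238), its white line at the lower right (228,213) and the lens at (207,175). That makes the ring angle about 0.9 rad, counter-clockwise. The right half shows the ball seated in the chosen tray. Next I'll move over the ring for close views.

```bash
python3 -m creep '1 0.87 -0.555 0 0;1 0.87 -0.555 0 0;1 0.87 -0.555 0 0;1 0.87 -0.555 0 0;1 0.87 -0.555 0 0;1 0.87 -0.555 0 0;1 0.87 -0.555 0 0'
python3 -m creep '1 0.87 -0.555 0 0;1 0.87 -0.555 0 0;1 0.87 -0.555 0 0;1 0.87 -0.555 0 0;1 0.87 -0.555 0 0;1 0.87 -0.555 0 0;1 0.87 -0.555 0 0'
python3 -m creep '1 0.87 -0.555 0 0;1 0.87 -0.555 0 0;1 0.87 -0.555 0 0;1 0.87 -0.555 0 0;1 0.87 -0.555 0 0;1 0.87 -0.555 0 0;1 0.87 -0.555 0 0;1 0.87 -0.555 0 0;1 0.87 -0.555 0 0;1 0.87 -0.555 0 0'
cat >> h.py <<'E'
def marks(p,qs):
    for q in qs: print(q,[(np.round(m["centre"],1).tolist(),round(m["conf"],2)) for m in manip.mark_of(q,p)][:3])
E
python3 - <<'E'
from h import *
w=manip.read_camera("wrist");save(w,"w1");S=manip.sense();print(S["time_s"],S["tool_pos"],S["orientation"],S["ft_force"])
np.savez("w1.npz",**w)
marks(w,("ring_grip","lens_front","camera"))
E
```

```text
time_s: 2.38
tool_pos: [0.3201, -0.3468, 0.2315]
orientation: [180.0, -0.0, 21.1]
ft_force: [0.2, 0.9, 1.0]
finger_gap: 0.997
grasp_force: 0.0
time_s: 2.97
tool_pos: [0.4427, -0.182, 0.2312]
orientation: [180.0, 0.0, 21.0]
ft_force: [0.9, -0.2, -0.6]
finger_gap: 0.997
grasp_force: 0.0
time_s: 3.8
tool_pos: [0.5646, -0.0182, 0.2314]
orientation: [180.0, 0.0, 20.8]
ft_force: [0.5, -0.3, 0.5]
finger_gap: 0.997
grasp_force: 0.0
3.85 [ 0.56468707 -0.01788538  0.23149774] [ 1.79992585e+02 -3.89549110e-03  2.07875205e+01] [-1.81285880e-04  4.25607180e-01 -8.36669075e-01]
ring_grip []
lens_front [([315.9, 229.8], 0.71)]
camera [([317.9, 206.4], 0.83), ([96.4, 142.0], 0.48)]
```

View pics/w1.png

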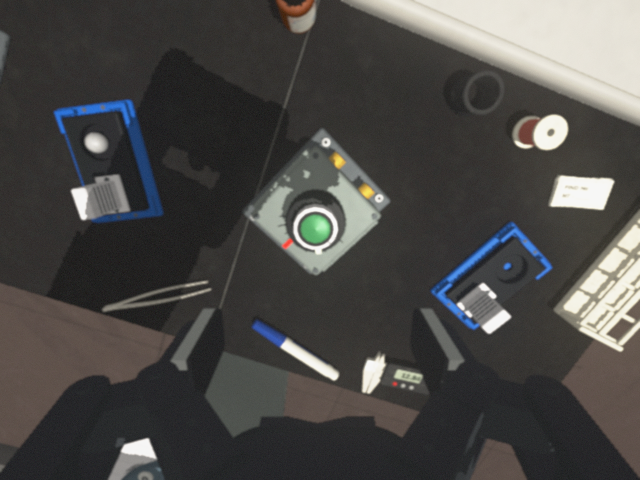

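The wrist view shows the large camera's lens at (316,229), red line at (288,243) and white line at (318,250). The ball tray is at (105,160) and the spare tray at (492,280). I'll take a second wrist view for height.

```bash
python3 -m creep '1 -0.1 -0.02 0.1 0;1 -0.25 -0.05 0.25 0;1 -0.25 -0.05 0.25 0;1 -0.25 -0.05 0.25 0;1 -0.25 -0.05 0.25 0'
cat >> h.py <<'E'
def green(p,box=None):
    h=cv2.cvtColor(p["image"],cv2.COLOR_RGB2HSV);m=cv2.inRange(h,(45,80,40),(85,255,255))
    n,l,st,ce=cv2.connectedComponentsWithStats(m)
    o=sorted([(int(st[i,4]),ce[i]) for i in range(1,n)],key=lambda x:-x[0])
    return o[:3]
def rect(p,X0,z,half=0.06,res=0.0002):
    # orthophoto at height z; columns = -y world, rows = -x world (up=+x, left=+y)
    n=int(2*half/res);r=np.linspace(half,-half,n)
    xx,yy=np.meshgrid(X0[0]+r,X0[1]+r,indexing='ij')
    K,R,t=map(np.array,(p["camera_matrix"],p["R"],p["t"]))
    q=(K@(R@np.stack([xx.ravel(),yy.ravel(),np.full(xx.size,z)])+t[:,None]));q=(q[:2]/q[2]).astype(np.float32)
    return cv2.remap(p["image"],q[0].reshape(n,n),q[1].reshape(n,n),cv2.INTER_LINEAR)
E
python3 - <<'E'
from h import *
np.set_printoptions(precision=4,suppress=True)
w1=dict(np.load("w1.npz"))
w=manip.read_camera("wrist");save(w,"w2");np.savez("w2.npz",**w)
t=manip.read_camera("top");np.savez("top.npz",**t);s=manip.read_camera("side");np.savez("side.npz",**s)
marks(w,("ring_grip","lens_front"))
S=manip.sense();print(S["time_s"],S["tool_pos"])
o=[green(x) for x in(w1,w,t,s)];print(o)
print(tri([(w1,o[0][0][1]),(w,o[1][0][1])]))
X0=(0.565,-0.016)
cv2.imwrite("pics/rect1.png",np.hstack([cv2.resize(np.vstack([rect(x,X0,z,.06,.0004) for z in(.051,.081)]),(300,600)) for x in(w1,w)])[:,:,::-1])
E
```

```text
time_s: 4.42
tool_pos: [0.5157, -0.0252, 0.1821]
orientation: [180.0, -0.1, 20.9]
ft_force: [0.1, 0.7, 0.9]
finger_gap: 0.998
grasp_force: 0.0
ring_grip []
lens_front [([330.0, 182.6], 0.68), ([324.5, 167.3], 0.68)]
4.6667 [ 0.5157 -0.025   0.1819]
[[(594, array([314.2744, 229.0825]))], [(846, array([327.0449, 182.5863]))], [(61, array([151.0492, 269.4426]))], [(522, array([312.7395,  55.2375])), (112, array([343.    , 383.8839])), (97, array([339.4433, 213.2371]))]]
(array([ 0.5643, -0.0141,  0.0959]), [np.float64(0.7662355207975072), np.float64(0.7662355207975288)])
```

View pics/rect1.png

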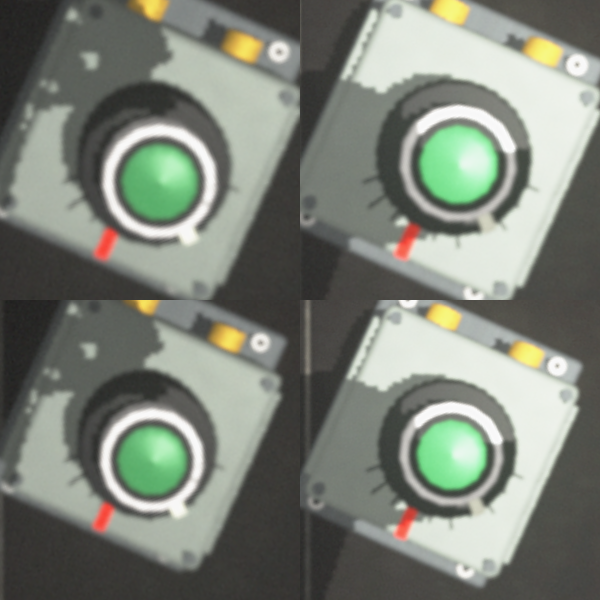

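The lens axis is at (0.5643, -0.0141), with the glass top at about 0.096, which matches the text. The rectified views show the red line at 156.9° and the white at 209.6°, so the ring needs about 52.7° clockwise (positive tool yaw). Now I'll descend and grip the ring.

```bash
python3 -m creep '1 0.12 0.036 0 0;1 0.246 0.036 0 0;1 0.246 0.036 0.12 0;1 0.246 0.036 0.3 0;1 0.246 0.036 0.45 0;1 0.246 0.036 0.55 0;1 0.246 0.036 0.6 0;1 0.246 0.036 0.62 0;1 0.246 0.036 0.635 0;1 0.246 0.036 0.635 0;1 0.246 0.036 0.635 0'
python3 -m creep '0 0 0 0 0;0 0 0 0 0;0 0 0 0 0;0 0 0 0 0;0 0 0 0 0;0 0 0 0 0;0 0 0 0 0;0 0 0 0 0;0 0 0 0 0' 30
python3 - <<'E'
from h import *
s=manip.read_camera("side");S=manip.sense();print(S)
im=s["image"][150:290,250:430];cv2.imwrite("pics/side1.png",cv2.resize(im,None,fx=4,fy=4,interpolation=2)[:,:,::-1])
E
```

```text
time_s: 5.58
tool_pos: [0.5641, -0.0142, 0.0555]
orientation: [179.9, -0.1, 20.9]
ft_force: [0.4, -0.2, -0.2]
finger_gap: 1.001
grasp_force: 0.0
time_s: 6.33
tool_pos: [0.5651, -0.0159, 0.056]
orientation: [179.8, -0.2, 20.9]
ft_force: [1.2, -12.6, 8.3]
finger_gap: 0.645
grasp_force: 32.2
{'time_s': 6.3833, 'joints': array([-6.27320538, 35.01871628, 99.68040084, -0.17217074, 45.02486303,
       62.92025209]), 'joint_velocities': array([ 0.07176351, -0.01745665, -0.08081275, -0.10108514, -0.00753796,
       -0.01462068]), 'joint_torque': array([  6.81993037, -52.25188136, -17.82700717,   2.30077744,
         0.64998027,   0.08272267]), 'tool_pos': array([ 0.56512145, -0.01590889,  0.05601376]), 'orientation': array([179.76544069,  -0.18993319,  20.92832825]), 'ft_force': array([  1.00590669, -11.62964155,   8.04956844]), 'wrist_torque': array([-2.11458055, -0.2380642 ,  0.07234644]), 'grasp_force': 32.22324460744858, 'finger_gap': 0.6449033325291544}
```

View pics/side1.png

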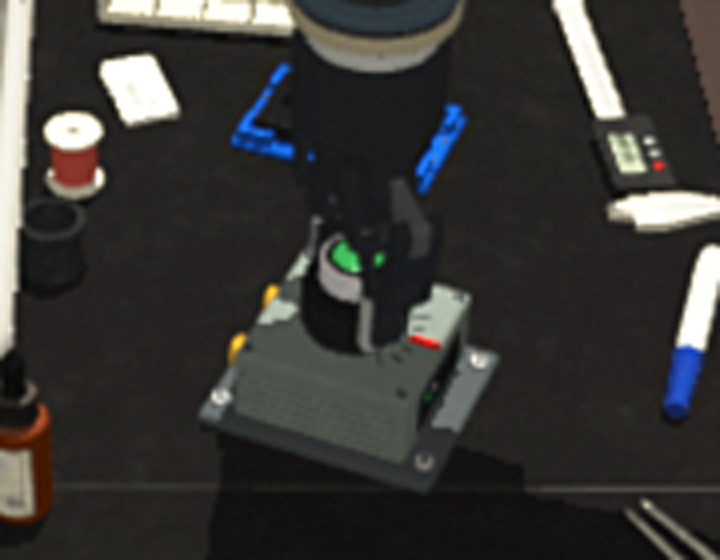

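The fingers hold the ring across its diameter (gap about 55 mm) and sit above the housing top. The side force shows the ring centre about 1.8 mm farther along tool y, so I'll re-centre and turn.

```bash
python3 -m creep '0 0 0.009 -0.004 0;0 0 0.009 -0.004 0;0 0 0.009 -0.004 0.05;0 0 0.009 -0.004 0.13;0 0 0.009 -0.004 0.21;0 0 0.009 -0.004 0.29;0 0 0.009 -0.004 0.37;0 0 0.009 -0.004 0.45;0 0 0.009 -0.004 0.53;0 0 0.009 -0.004 0.61;0 0 0.009 -0.004 0.69;0 0 0.009 -0.004 0.77;0 0 0.009 -0.004 0.84;0 0 0.009 -0.004 0.878;0 0 0.009 -0.004 0.878;0 0 0.009 -0.004 0.878;0 0 0.009 -0.004 0.878' 30
python3 -m creep '0.6 0 0 0 0;1 0 0 0 0;1 0 0 0 0;1 0 0 0 0;1 0 0 0 0;1 0 0 0 0;1 0 0 -0.1 0;1 0 0 -0.3 0;1 -0.1 0 -0.5 0;1 -0.25 0 -0.63 0;1 -0.25 0 -0.63 0;1 -0.25 0 -0.63 0;1 -0.25 0 -0.63 0'
python3 - <<'E'
from h import *
np.set_printoptions(precision=4,suppress=True)
w=manip.read_camera("wrist");np.savez("w3.npz",**w)
S=manip.sense();print(S["time_s"],S["tool_pos"],S["orientation"]); print(green(w), atz(w,green(w)[0][1],.094))
X0=(0.565,-0.016)
cv2.imwrite("pics/rect3.png",np.hstack([cv2.resize(rect(w,X0,z,.05,.00025),(400,400)) for z in(.051,.081)])[:,:,::-1])
E
```

```text
time_s: 7.8
tool_pos: [0.565, -0.0163, 0.056]
orientation: [-180.0, -0.1, -31.8]
ft_force: [3.1, -4.3, 7.3]
finger_gap: 0.643
grasp_force: 33.2
time_s: 8.88
tool_pos: [0.5215, 0.0105, 0.1807]
orientation: [180.0, 0.0, -31.8]
ft_force: [0.5, -0.6, -0.4]
finger_gap: 1.0
grasp_force: 0.0
8.9333 [0.5215 0.0103 0.18  ] [179.961    0.0681 -31.7828]
[(862, array([314.645 , 181.3828]))] [ 0.5649 -0.0134  0.094 ]
```

View pics/rect3.png

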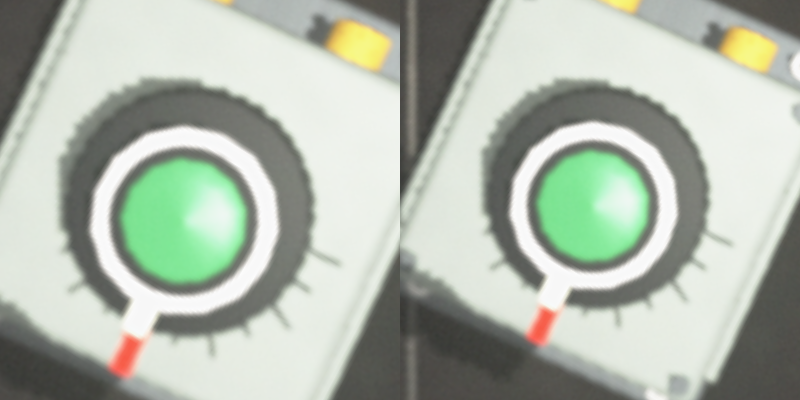

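```bash
cat > ang.py <<'E'
from h import *
import sys
np.set_printoptions(precision=4,suppress=True)
W=[dict(np.load(f"w{i}.npz")) for i in sys.argv[1].split(',')]
X,e=tri([(w,green(w)[0][1]) for w in W]);print("lens",X,e)
for w in W:
    A=atz(w,green(w)[0][1],X[2])[:2]
    out=[]
    for z,r0,r1,f in((.051,29,48,lambda h:((h[...,0]<8)|(h[...,0]>172))&(h[...,1]>120)&(h[...,2]>100)),(.081,22,27,lambda h:(h[...,1]<40)&(h[...,2]>190))):
        im=rect(w,A,z,.05,.00025);n=len(im);h=cv2.cvtColor(im,cv2.COLOR_RGB2HSV)
        r=np.linspace(50,-50,n);xx,yy=np.meshgrid(r,r,indexing='ij');rr=np.hypot(xx,yy)
        m=f(h)&(rr>r0)&(rr<r1)&(xx<-5);x,y=xx[m].mean(),yy[m].mean()
        out.append((np.degrees(np.arctan2(y,x))%360,np.hypot(x,y),m.sum()))
    print(A,out,out[1][0]-out[0][0])
E
python3 ang.py 1,2,3
```

```text
lens [ 0.5651 -0.0138  0.099 ] [np.float64(0.7632159278811953), np.float64(0.8801550745271725), np.float64(0.37753106809110004)]
[ 0.5652 -0.0146] [(np.float64(156.99752275145187), np.float64(41.179188916266895), np.int64(1053)), (np.float64(206.12110233484245), np.float64(21.460390756253986), np.int64(1945))] 49.12357958339058
[ 0.5646 -0.0131] [(np.float64(158.52324108912455), np.float64(38.52084473361255), np.int64(1064)), (np.float64(220.05247753844864), np.float64(22.319233565846947), np.int64(549))] 61.52923644932409
[ 0.5655 -0.0138] [(np.float64(157.65930404794645), np.float64(43.08127147559802), np.int64(616)), (np.float64(170.9088714961116), np.float64(20.954473083562775), np.int64(1033))] 13.249567448165152
```

```bash
sed -i 's/(.081,22,27/(.081,23.5,27.5/; s/(h\[...,1\]<40)&(h\[...,2\]>190)/(h[...,1]<60)\&(h[...,2]>170)/; s/&(xx<-5)/\&(xx<-5)\&(abs(np.degrees(np.arctan2(yy,xx))%360-157)<(20 if len(W)==1 else 75))/' ang.py; python3 ang.py 3
python3 - <<'E'
from h import *
w=dict(np.load("w3.npz"));A=atz(w,green(w)[0][1],.095);print(A)
for z,r in((.051,38.5),(.081,25)):
  for a in (150,157,164):
    print(z,a,proj(w,[A[0]+r/1000*np.cos(np.radians(a)),A[1]+r/1000*np.sin(np.radians(a)),z]).round(1))
g=w["image"]
for nm,m in(("red",(g[...,0]>150)&(g[...,1]<110)),("white",(g.min(2)>170))):
  y,x=np.nonzero(m[195:260,270:340]); print(nm,[(r+195,round(x[y==r].mean()+270,1),int((y==r).sum())) for r in np.unique(y)])
E
```

```text
lens [ 0.7109 -0.1128  1.2578] [np.float64(1.0374021794840932e-13)]
[ 0.7109 -0.1128] [(np.float64(nan), np.float64(nan), np.int64(0)), (np.float64(nan), np.float64(nan), np.int64(0))] nan
[ 0.56499841 -0.01345987  0.095     ]
0.051 150 [316.5 218.8]
0.051 157 [322.  218.3]
0.051 164 [327.3 217.2]
0.081 150 [315.9 211.8]
0.081 157 [319.9 211.5]
0.081 164 [323.9 210.6]
red [(np.int64(218), np.float64(323.0), 3), (np.int64(219), np.float64(323.0), 3), (np.int64(220), np.float64(323.0), 3), (np.int64(221), np.float64(323.0), 3), (np.int64(222), np.float64(323.0), 3), (np.int64(223), np.float64(323.0), 3), (np.int64(224), np.float64(323.5), 4), (np.int64(225), np.float64(324.0), 3), (np.int64(226), np.float64(324.0), 3), (np.int64(227), np.float64(323.5), 2), (np.int64(228), np.float64(323.0), 3)]
white [(np.int64(195), np.float64(295.6), 26), (np.int64(196), np.float64(297.1), 28), (np.int64(197), np.float64(297.8), 30), (np.int64(198), np.float64(298.7), 32), (np.int64(199), np.float64(298.8), 33), (np.int64(200), np.float64(299.5), 35), (np.int64(201), np.float64(300.9), 40), (np.int6
[... 628 characters left out ...]
5), (np.int64(218), np.float64(302.8), 64), (np.int64(219), np.float64(302.8), 64), (np.int64(220), np.float64(303.1), 65), (np.int64(221), np.float64(302.7), 64), (np.int64(222), np.float64(302.7), 64), (np.int64(223), np.float64(302.7), 64), (np.int64(224), np.float64(302.7), 64), (np.int64(225), np.float64(303.8), 58), (np.int64(226), np.float64(302.5), 50), (np.int64(227), np.float64(299.0), 40), (np.int64(228), np.float64(303.0), 17), (np.int64(229), np.float64(302.5), 2)]ang.py:12: RuntimeWarning: Mean of empty slice.
  m=f(h)&(rr>r0)&(rr<r1)&(xx<-5)&(abs(np.degrees(np.arctan2(yy,xx))%360-157)<(20 if len(W)==1 else 75));x,y=xx[m].mean(),yy[m].mean()
  ret = ret.dtype.type(ret / rcount)
```

Run:
```python
from h import *
g=dict(np.load("w3.npz"))["image"].astype(int)
for r in range(204,229,2): print(r,g[r,312:334].min(1))
print(g[218:226:2,312:334,0])
```

```text
204 [248 248 248 249 249 249 249 249 248 248 248 248 248 248 248 250 252 242
 195 141 114 100]
206 [252 251 250 249 248 248 247 247 247 247 247 248 249 244 223 180 132 103
  97  95  94  98]
208 [109 127 139 150 200 248 248 247 247 247 247 248 249 185 104  92  93  93
  93  95  95  92]
210 [ 89  89  89  96 150 237 249 248 247 247 247 248 251 209 111  90  92  98
 110 120 126 136]
212 [ 91  92  93  93 132 221 250 248 247 247 247 248 249 221 141 135 157 184
 207 211 201 185]
214 [165 182 184 179 181 224 248 248 247 247 247 247 248 223 202 216 222 224
 225 226 224 220]
216 [217 222 224 225 223 226 234 240 241 236 233 229 205 172 192 219 224 224
 224 224 224 224]
218 [225 224 225 224 224 221 217 194 153 105  75  77  84 127 180 218 224 223
 223 223 223 223]
220 [224 223 223 223 222 222 220 218 182 124  82  72  80 113 171 214 223 223
 221 223 223 222]
222 [223 222 223 222 222 221 223 217 188 135  83  75  75 101 154 199 219 222
 221 221 221 220]
224 [221 222 221 221 219 219 220 217 190 135  89  72  75  89 129 176 204 212
 211 209 208 209]
226 [216 214 212 211 210 208 206 198 181 145 101  80  77  91 118 149 172 176
 171 167 170 173]
228 [168 155 145 140 141 140 139 134 124 112  96  94 100 109 137 160 168 165
 163 159 163 163]
[[227 228 228 227 227 225 227 243 248 247 247 247 247 247 248 241 229 226
  226 227 226 227]
 [226 226 226 226 226 226 226 241 248 248 247 247 247 247 248 244 229 226
  226 227 226 225]
 [226 227 226 225 226 223 226 235 247 248 247 247 247 247 248 247 233 225
  224 225 225 224]
 [225 226 225 225 223 223 224 229 244 248 247 247 247 247 248 248 233 218
  216 214 212 214]]
```

The white line is within about 1° of the red line (158.9° against 158.0°), and the ring has been let go. Next is the ball tray.

```bash
python3 -m creep '1 0 0 -0.3 0;1 -0.05 -0.1 -0.3 -0.1;1 -0.15 -0.3 -0.3 -0.22;1 -0.24 -0.5 -0.3 -0.34;1 -0.32 -0.7 -0.3 -0.46;1 -0.4 -0.85 -0.3 -0.58;1 -0.425 -0.913 -0.3 -0.7;1 -0.425 -0.913 -0.3 -0.82;1 -0.425 -0.913 -0.3 -0.92;1 -0.425 -0.913 -0.3 -0.98;1 -0.425 -0.913 -0.3 -0.98;1 -0.425 -0.913 -0.3 -0.98'
cat > see.py <<'E'
from h import *
import sys
w=manip.read_camera("wrist");np.savez(f"w{sys.argv[1]}.npz",**w);save(w,"w"+sys.argv[1])
S=manip.sense();print(S["time_s"],S["tool_pos"],S["orientation"])
marks(w,("ball_tray","ball_tray_grip","ball_center","nest_a"))
E
python3 see.py 4
python3 -m creep '1 -0.1 0 0.1 0;1 -0.3 0.1 0.2 0;1 -0.4 0.15 0.2 0;1 -0.4 0.15 0.2 0;1 -0.4 0.15 0.2 0;1 -0.4 0.15 0.2 0'
python3 see.py 5
```

```text
time_s: 9.93
tool_pos: [0.5456, 0.2102, 0.2397]
orientation: [-180.0, 0.1, 26.9]
ft_force: [0.3, -0.1, -0.0]
finger_gap: 1.0
grasp_force: 0.0
9.9833 [0.54555785 0.21019903 0.24000178] [-1.79983456e+02  9.22488455e-02  2.68522480e+01]
ball_tray [([311.2, 217.1], 0.82)]
ball_tray_grip [([312.0, 255.0], 0.92), ([486.2, 270.6], 0.41)]
ball_center [([310.8, 200.7], 0.51)]
nest_a [([619.5, 342.4], 0.89)]
time_s: 10.68
tool_pos: [0.4885, 0.1477, 0.2017]
orientation: [180.0, -0.1, 27.0]
ft_force: [-0.3, 0.1, 1.1]
finger_gap: 0.996
grasp_force: 0.0
10.7333 [0.4886156  0.14793511 0.20163028] [ 1.79982803e+02 -8.48320273e-02  2.70115846e+01]
ball_tray [([279.1, 150.7], 0.88)]
ball_tray_grip [([277.2, 185.3], 0.85)]
ball_center [([277.2, 125.2], 0.81)]
nest_a []
```

View pics/w4.png

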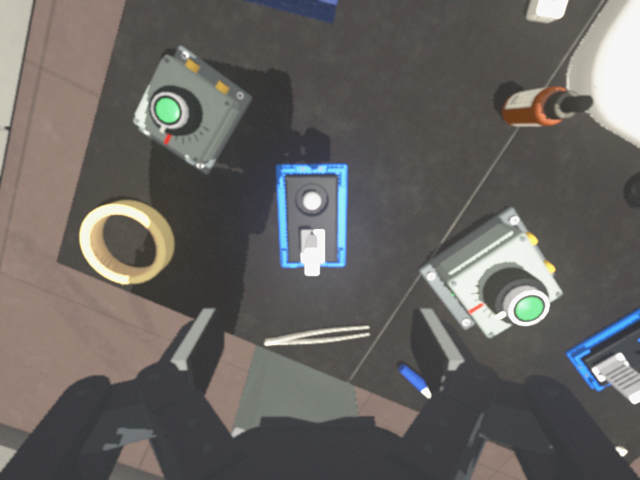

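The wrist view shows the ball tray at (312,218): ball at (312,201) and upright grip at (313,250), closely aligned with the tool's x axis. I'll triangulate and check the nest's angle.

Run:
```python
from h import *
np.set_printoptions(precision=4,suppress=True)
a,b=[dict(np.load(f"w{i}.npz")) for i in(4,5)]
for n,u,v in(("tray",(311.2,217.1),(279.1,150.7)),("grip",(312,255),(277.2,185.3)),("ball",(311.5,200.8),(277.2,125.2))): print(n,*tri([(a,u),(b,v)]))
for p,box in((a,(260,150,370,290)),(b,(220,60,340,240))):
    h=cv2.cvtColor(p["image"],cv2.COLOR_RGB2HSV);m=cv2.inRange(h,(98,150,80),(118,255,255));M=np.zeros_like(m);x0,y0,x1,y1=box;M[y0:y1,x0:x1]=m[y0:y1,x0:x1]
    ys,xs=np.nonzero(M);P=np.array([atz(p,(x,y),.008)[:2] for x,y in zip(xs,ys)],np.float32)
    r=cv2.minAreaRect(P*1000);print("nest",r)
    # spare/white grip face: bright pixels
for X in((.5646-.0233,-.0138+.009,.081),(.5646-.0357,-.0138+.0144,.051)): print(proj(a,X),proj(b,X))
t=dict(np.load("top.npz"));s=dict(np.load("side.npz"))
im=cv2.resize(b["image"][60:240,190:370],(540,540),interpolation=2);cv2.imwrite("pics/crop5.png",im[:,:,::-1])
```

```text
tray [0.5287 0.2106 0.0053] [np.float64(0.4539389817337925), np.float64(0.45393898173356984)]
grip [0.5069 0.1968 0.0609] [np.float64(0.5639692342009965), np.float64(0.5639692342010056)]
ball [0.5502 0.2205 0.0241] [np.float64(0.2576470049860321), np.float64(0.2576470049862454)]
nest ((529.048095703125, 209.38136291503906), (124.40876770019531, 79.96855163574219), 27.18597412109375)
nest ((529.06396484375, 209.15133666992188), (123.38768768310547, 79.41414642333984), 27.184518814086914)
[498.5858 315.3019] [503.0068 259.8485]
[474.5102 307.7681] [473.7633 256.4074]
```

View pics/crop5.png

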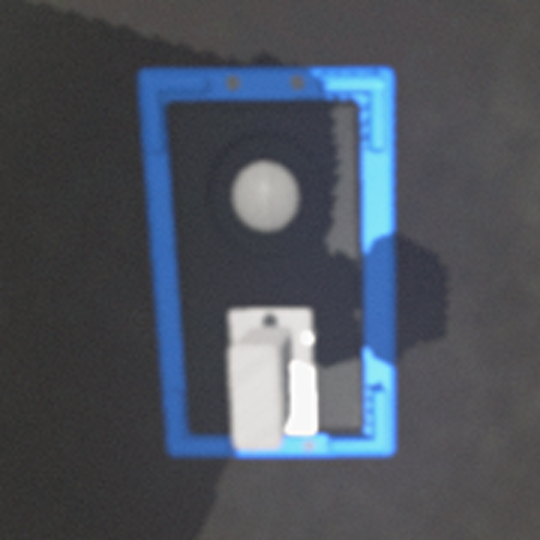

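Run:
```python
from h import *
np.set_printoptions(precision=1,suppress=True)
b=dict(np.load("w5.npz"));c,s=np.cos(np.radians(27.18)),np.sin(np.radians(27.18))
for n,u,v,z in(("flange front",270,310,.021),("top back",257,449,.068),("top front",256,345,.068),("top left",230,400,.068),("top right",284,400,.068),("ball",266,196,.0187),("nest",268,262,.01)):
    X=atz(b,(190+u/3,60+v/3),z)[:2]-[.529,.2093];print(n,X@[c,s]*1000,X@[-s,c]*1000)
```

```text
flange front -10.572598985389316 -0.3738689597502475
top back -44.8632540433442 -0.20679032687030002
top front -15.444167711117688 -1.246969739594486
top left -30.71992872410946 6.764689688916103
top right -30.780077782172228 -8.442109101839813
ball 23.806977513640547 -0.28070381517605536
nest 3.628932772956656 0.8594462437144978
```

The geometry agrees to within 1 mm. The grip point is at (0.5023, 0.1950, 0.046), which puts the TCP at z = 0.027. I'll descend and grip.

```bash
python3 -m creep '1 0.08 -0.09 0 0;1 0.169 -0.179 0 0;1 0.169 -0.179 0.1 0;1 0.169 -0.179 0.25 0;1 0.169 -0.179 0.42 0;1 0.169 -0.179 0.58 0;1 0.169 -0.179 0.7 0;1 0.169 -0.179 0.78 0;1 0.169 -0.179 0.83 0;1 0.169 -0.179 0.86 0;1 0.169 -0.179 0.873 0;1 0.169 -0.179 0.873 0;1 0.169 -0.179 0.873 0'
python3 -m creep '0.4 0 0 0 0;0.35 0 0 0 0;0.3 0 0 0 0;0.25 0 0 0 0;0.22 0 0 0 0;0.19 0 0 0 0;0.16 0 0 0 0;0.13 0 0 0 0;0.1 0 0 0 0;0 0 0 0 0;0 0 0 0 0;0 0 0 0 0;0 0 0 0 0;0 0 0 0 0;0 0 0 0 0;0 0 0 0 0' 60
```

```text
time_s: 12.02
tool_pos: [0.5022, 0.1949, 0.0273]
orientation: [180.0, -0.1, 27.0]
ft_force: [0.3, -0.2, 1.4]
finger_gap: 0.998
grasp_force: 0.0
time_s: 13.35
tool_pos: [0.5017, 0.1947, 0.0267]
orientation: [180.0, -0.0, 27.0]
ft_force: [-0.8, 0.1, 5.9]
finger_gap: 0.158
grasp_force: 58.8
```

```bash
python3 -m creep '0 0 0 -0.005 0;0 0 0 -0.015 0;0 0 0 -0.03 0;0 0 0 -0.05 0;0 0 0 -0.08 0;0 0 0 -0.12 0;0 0 0 -0.16 0;0 0 0 -0.21 0;0 0 0 -0.26 0;0 0 0 -0.31 0;0 0 0 -0.36 0;0 0 0 -0.41 0;0 0 0 -0.46 0;0 0 0 -0.51 0;0 0 0 -0.56 0;0 0 0 -0.6 0;0 0 0 -0.64 0;0 0 0 -0.67 0;0 0 0 -0.69 0;0 0 0 -0.695 0'
python3 see.py 6
python3 - <<'E'
from h import *
w=manip.read_camera("wrist");s=manip.read_camera("side")
a=cv2.resize(w["image"][100:400,170:470],(400,400));c=cv2.resize(s["image"][200:350,300:450],(400,400))
cv2.imwrite("pics/lift.png",np.hstack([a,c])[:,:,::-1]);np.savez("side2.npz",**s)
marks(s,("ball_center","ball_tray","ball_tray_grip"))
E
```

```text
time_s: 15.02
tool_pos: [0.5018, 0.1947, 0.1662]
orientation: [180.0, -0.0, 27.0]
ft_force: [-0.1, 0.2, -1.7]
finger_gap: 0.157
grasp_force: 58.5
15.0667 [0.5016863  0.19471953 0.16584406] [ 1.79996422e+02 -2.28325739e-02  2.70209133e+01]
ball_tray [([316.0, 238.5], 0.57)]
ball_tray_grip [([317.1, 330.5], 0.65)]
ball_center [([314.8, 196.9], 0.64)]
nest_a []
ball_center [([356.4, 273.2], 0.49), ([339.7, 214.3], 0.19)]
ball_tray [([368.2, 276.6], 0.87)]
ball_tray_grip [([385.4, 254.6], 0.79), ([357.8, 329.0], 0.55)]
```

View pics/lift.png

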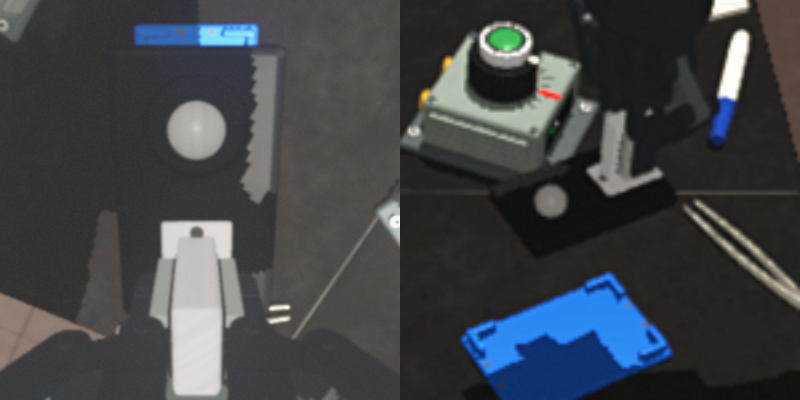

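Run:
```python
from h import *
s=dict(np.load("side2.npz"))
A=np.array([.565,-.0138])
for z,r in((.093,0),(.081,24),(.081,28),(.07,28),(.051,38.5)):
    print(z,r,[proj(s,[A[0]+r/1000*np.cos(np.radians(a)),A[1]+r/1000*np.sin(np.radians(a)),z]).round(1).tolist() for a in(138,148,158,168,178,188)])
im=s["image"][200:250,320:370];cv2.imwrite("pics/ringside.png",cv2.resize(im,(500,500),interpolation=2)[:,:,::-1])
```

```text
0.093 0 [[340.7, 214.8], [340.7, 214.8], [340.7, 214.8], [340.7, 214.8], [340.7, 214.8], [340.7, 214.8]]
0.081 24 [[349.6, 224.6], [350.7, 223.5], [351.6, 222.3], [352.0, 221.0], [352.2, 219.7], [352.0, 218.4]]
0.081 28 [[351.1, 225.4], [352.5, 224.2], [353.4, 222.8], [354.0, 221.3], [354.1, 219.8], [353.9, 218.3]]
0.07 28 [[350.8, 229.6], [352.1, 228.3], [353.1, 226.9], [353.7, 225.4], [353.8, 223.9], [353.5, 222.4]]
0.051 38.5 [[354.3, 238.9], [356.1, 237.2], [357.4, 235.2], [358.1, 233.2], [358.3, 231.1], [357.9, 229.0]]
```

View pics/ringside.png

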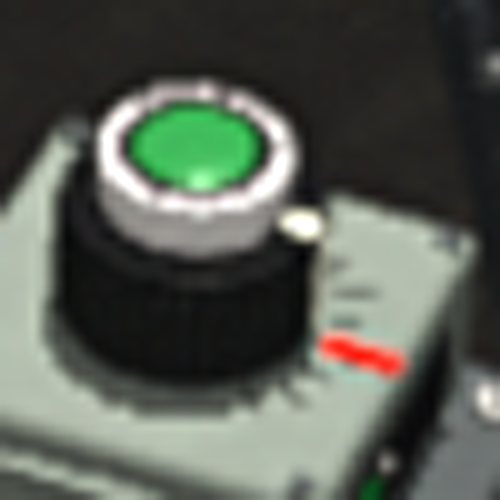

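The side view, corrected by its roughly 1 px offset, confirms the ring at its index. The tray is level with the ball seated. I'll carry it slowly to the lens.

```bash
python3 -m creep '0 -0.002 0.005 0 0;0 -0.006 0.015 0 0;0 -0.013 0.03 0 0;0 -0.022 0.05 0 0;0 -0.033 0.075 0 0;0 -0.044 0.1 0 0;0 -0.057 0.13 0 0;0 -0.07 0.16 0 0;0 -0.083 0.19 0 0;0 -0.096 0.22 0 0;0 -0.109 0.25 0 0;0 -0.122 0.28 0 0;0 -0.135 0.31 0 0;0 -0.148 0.34 0 0;0 -0.161 0.37 0 0;0 -0.174 0.4 0 0;0 -0.187 0.43 0 0;0 -0.2 0.46 0 0;0 -0.213 0.49 0 0;0 -0.226 0.52 0 0'
python3 -m creep '0 -0.013 0.03 0 0;0 -0.026 0.06 0 0;0 -0.039 0.09 0 0;0 -0.052 0.12 0 0;0 -0.065 0.15 0 0;0 -0.078 0.18 0 0;0 -0.091 0.21 0 0;0 -0.104 0.24 0 0;0 -0.117 0.27 0 0;0 -0.13 0.3 0 0;0 -0.143 0.33 0 0;0 -0.156 0.36 0 0;0 -0.169 0.39 0 0;0 -0.182 0.42 0 0;0 -0.195 0.45 0 0;0 -0.208 0.48 0 0;0 -0.22 0.505 0 0;0 -0.231 0.53 0 0;0 -0.238 0.545 0 0;0 -0.242 0.555 0 0'
python3 -m creep '0 -0.001 0.004 0.003 0;0 -0.001 0.004 0.005 0;0 -0.001 0.004 0.005 0;0 -0.001 0.004 0.005 0;0 -0.001 0.004 0.005 0;0 -0.001 0.004 0.005 0'
python3 - <<'E'
from h import *
np.set_printoptions(precision=4,suppress=True)
w=manip.read_camera("wrist");t=manip.read_camera("top");s=manip.read_camera("side")
np.savez("w7.npz",**w);np.savez("top3.npz",**t);np.savez("side3.npz",**s)
S=manip.sense();print(S["time_s"],S["tool_pos"],S["orientation"],S["ft_force"])
for n,p in(("w",w),("t",t),("s",s)): print(n);marks(p,("ball_center","ball_tray_grip","lens_front"))
i6=dict(np.load("w6.npz"))
for n,p in(("w6",i6),("w7",w)):
    g=cv2.GaussianBlur(cv2.cvtColor(p["image"],cv2.COLOR_RGB2GRAY),(5,5),0)
    print(n,cv2.HoughCircles(g[150:250,260:370],cv2.HOUGH_GRADIENT,1,20,param1=80,param2=12,minRadius=15,maxRadius=28))
a=cv2.resize(t["image"][225:335,270:380],(380,380));c=cv2.resize(s["image"][140:270,280:410],(380,380))
cv2.imwrite("pics/end.png",np.hstack([a,c])[:,:,::-1])
E
```

```text
time_s: 17.18
tool_pos: [0.5086, 0.0809, 0.1655]
orientation: [-180.0, -0.0, 27.0]
ft_force: [0.4, -0.4, -1.7]
finger_gap: 0.16
grasp_force: 58.5
time_s: 18.85
tool_pos: [0.5159, -0.0398, 0.1655]
orientation: [-180.0, -0.0, 27.0]
ft_force: [-0.4, -0.0, -1.7]
finger_gap: 0.157
grasp_force: 58.5
time_s: 19.35
tool_pos: [0.5161, -0.0401, 0.1645]
orientation: [180.0, -0.0, 27.0]
ft_force: [-0.1, -0.2, -1.7]
finger_gap: 0.157
grasp_force: 58.5
19.5 [ 0.5161 -0.0401  0.1645] [179.9996  -0.0037  27.0244] [ 0.6644  0.4577 -1.7702]
w
ball_center [([316.0, 200.7], 0.75)]
ball_tray_grip [([316.3, 330.0], 0.94)]
lens_front [([521.3, 279.2], 0.37)]
t
ball_center [([421.5, 279.6], 0.59)]
ball_tray_grip []
lens_front [([150.7, 267.9], 0.49)]
s
ball_center [([339.9, 189.2], 0.63)]
ball_tray_grip [([367.3, 171.2], 0.77), ([255.0, 277.0], 0.59)]
lens_front [([341.6, 388.9], 0.85), ([337.8, 212.8], 0.52)]
w6 [[[56.5 46.5 21.6]]]
w7 [[[56.5 47.5 21.4]]]
```

View pics/end.png

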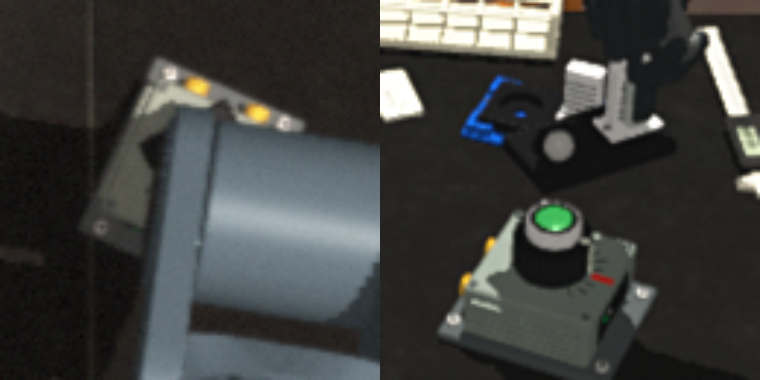

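Run:
```python
from h import *
np.set_printoptions(precision=4,suppress=True)
w=dict(np.load("w7.npz"));s=dict(np.load("side3.npz"));s0=dict(np.load("side2.npz"))
b=(316.5,197.5);sb=(280+(558-380)*130/380,140+146*130/380);print(sb)
print("wrist at z",atz(w,b,.1562),"tri",tri([(w,b),(s,sb)]))
print("lens tri w3+side", tri([(dict(np.load("w3.npz")),(314.6,181.4)),(s,(339.6,213.7))]), green(s)[:3])
for y in(-.018,-.0155,-.0138): print(proj(s,[.5648,y,.156]),proj(s,[.5648,y,.095]))
```

```text
(340.89473684210526, 189.94736842105263)
wrist at z [ 0.5644 -0.0143  0.1562] tri (array([ 0.5659, -0.0142,  0.1558]), [np.float64(1.5787687474850165), np.float64(1.578768747485126)])
lens tri w3+side (array([ 0.5663, -0.0135,  0.0963]), [np.float64(1.080021183482726), np.float64(1.0800211834828235)]) [(523, array([312.7151,  55.2122])), (112, array([343.    , 383.8839])), (101, array([339.2277, 214.1584]))]
[342.1885 188.5566] [340.7268 212.754 ]
[342.2466 189.3256] [340.7807 213.5351]
[342.2863 189.85  ] [340.8174 214.0676]
```

The ball is within about 1 mm of the lens axis and the tray underside is at 0.143, 50 mm above the lens front. The tray is level and the wrist force steady, so I'm handing in.

```bash
python3 -c "
from bench import manip
print(manip.finish_job())"
```

```text
the job is handed in; nothing more can be done
None
```

The job is handed in: the ring's white line is within about 1° of the red index and the ring released, and the gripper holds the tray level with the ball seated, about 1 mm off the lens axis and about 50 mm above the lens front.

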